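# Hang the vial rack on its sloped stand and fill it from the labeller's catch tray

## Robot

A 7-joint arm with a two-finger parallel gripper is mounted at the origin on a cart in front of the work surface, level with it; the furniture and walls round the work are solid. World frame = base frame: x ahead of the robot, y to its left, z up, the work surface at z = 0. Lengths are in m, angles in rad, forces in N, time in s.
With the tool pointing down it reaches from about 0.425 to 0.925 m from the base axis. Payload 6.8 kg.
Tool frame: the origin (TCP) lies at the very end of the fingers, on their centre line; the grasp point (between the pads) lies 19 mm behind it (r.tcp_to_grasp is the distance from the TCP to the grasp point, in m); z points along the fingers, y is the line along which they close (so a half turn about z gives the same grasp; the last joint's range is limited). The gripper opens to 85 mm and grips with 20 to 120 N. Pads are 22 mm wide; open, the fingers measure 114 mm over their backs; the gripper's body (76 mm by 85 mm) begins 54 mm behind the grasp point. The pads swing forward as they close: fully open they stand 13 mm farther back than shut.
Start: joints at [1.135, 0.477, 0.022, 1.555, -0.011, 1.109, -0.083], TCP at [0.217, -0.639, 0.231] pointing down, gripper open.
Joint ranges: [-2.96, 2.96], [-0.34, 2.1], [-1.41, 1.46], [0.24, 2.44], [-1.37, 4.51], [0.17, 1.92], [-2.96, 2.96]. Speed limits (rad/s): [2.39, 2.39, 3.14, 3.14, 3.14, 3.14, 3.14].

## Interface

Orientations are given as a rotation vector (axis times angle).
In Python, from bench import r gives the robot as it stands.
- The arm moves only by the tool step_arm, never from a script. Its argument "moves" is a list of rows, each a list of 7 numbers: the shift along the tool's x, y, z in mm, then the turn, a rotation vector about the tool's x, y, z in rad, then the finger opening in mm, from 0 to 85.4. A call has 1 to 8 rows; each row is the pose to reach, as a shift and turn from the pose commanded when the call began, along the tool's axes at that moment; what a row does not reach only later rows make up. A row lasts 1/10 s, in which the tool goes at most 50 mm and 8.59 degrees, less where a joint would pass 70% of its speed; a pose out of reach is approached as far as the arm can. A call with a gripper value outside its range is refused whole. The fingers move at their own pace and stop on an object; "grip_force" is the grip in N (left out, the last holds). Time passes only in rows, so rows that repeat a pose let the fingers close. It gives the time, the measured TCP pose, the force, the opening and the grip force at its end, in the units of the state.
- r.get_obs(): the state, without advancing time (a new reading comes with each control period).
- r.grab_frame(name): name is "scene" or "top" or "wrist"; returns a dict with "image" (420x560x3 uint8, red, green, blue), "depth" (420x560 float32, m along the optical axis (not along the pixel's ray), 0 where there is no reading), "mtx" (3x3 intrinsics, pixels), "rvec" (rotation vector, rad) and "tvec" (3), from world to camera coordinates, as OpenCV has them. Camera axes: x right, y down, z forward; pixel columns grow to the right and rows downward; lengths in m; the calibration is good to about 2 mm. A picture is of the moment at which its call begins.
- r.hand_in(): hands the job in; it is judged then, once.
The state is a dict: "clock": time; "joints": joint angles; "qvel": joint speeds; "tau": joint torques, N m; "tcp_pos": TCP position; "orientation": TCP orientation; "contact_force": force on the tool from outside, world axes, zero at the start; "moment": the same for the moment, N m; "grip_width": finger opening in m; "gripper_force": force on a finger pad.
Only numpy, scipy, OpenCV 4.12 (cv2) and the standard library are available. Lean on these libraries where they do the work, as an engineer would, in place of code of your own. Each camera call takes 0.05 s, during which the arm holds its last target. There are 200 camera calls.

## Task

The vial rack has been taken off its sloped stand: hang it back by pressing the round ends of its two keyholes over the stand's two stud heads and sliding it down the slope until the slots are fully home. Then collect the two labelled vials from the catch tray of the labeller and push each one, cap outward, fully down into a socket of the hung rack, any socket, one vial each. Do not knock a vial over, and leave the strip carton, the strip tub and the timer standing where they are.

Things in the scene. Friction and masses are not known exactly. Their poses are not given: they have to be found in the camera images.
- stand_face: Sloped face of the fixed grey sheet-steel stand, 170 mm wide, 150 mm up the slope; point at the face's centre, 61 mm above the worktop. It slopes up at 35 deg to the worktop, away from the robot and turned to its left. x up the slope, y level, z square out of the face (35 deg from vertical, leaning towards the robot and its right). Top edge 104 mm, bottom edge 18 mm above the worktop.
- stud_lower (a point): Lower stud of the stand, on the face's centre line at x -34 mm; point at the stud's foot, in the plane of the face. Steel shank of 7 mm diameter, 6.2 mm high, then a head of 14 mm diameter with a bevelled top; its top is 10.2 mm out from the face. Stands square to the face. Axes as the stand's face.
- stud_upper (a point): Upper stud of the stand, the same shape, on the centre line at x +54 mm (88 mm up the slope from the lower one); point at the stud's foot, in the plane of the face. Axes as the stand's face. Over the back of the worktop, from 0.62 m ahead of the robot's base, hangs a wall shelf, 0.49 m up: keep the arm clear of it.
- rack: Vial rack, 0.2 to 0.33 kg, lying flat, sockets up: aluminium plate 132 (x) by 160 (y), 4 mm thick, with a black handle rib in the middle, four white sockets, and two keyholes on the centre line before and behind the handle. Origin: centre of the plate's underside. x: the way the slots point, up the slope when hung; y left; z out of the plate's top, away from the stand when hung.
- rack_grip (a point): Point to grip on the rack's handle: over the plate's centre, 34 mm above its underside. The handle is an upright rib 48 mm long (x), 9 mm thick (y), its top 48 mm above the plate's underside. Axes as the rack's.
- hole_lower (a point): Centre of the round end, 22 mm diameter, of the rack's lower keyhole, on the plate's underside at x -49 mm; goes over the lower stud head. From it a slot 10.5 mm wide runs 16 mm (centre to centre of its ends) in +x. Axes as the rack's.
- hole_upper (a point): Centre of the round end of the rack's upper keyhole, the same shape, on the plate's underside at x +39 mm; goes over the upper stud head. Axes as the rack's.
- slot_lower (a point): Home point of the rack's lower slot, on the plate's underside at x -31.25 mm: where the stud's axis lies when its shank meets the slot's closed end, 17.75 mm beyond hole_lower. Axes as the rack's.
- slot_upper (a point): Home point of the rack's upper slot, on the plate's underside at x +56.75 mm, 17.75 mm beyond hole_upper. Axes as the rack's.
- socket0 (a point): Rack socket at x +32, y +58 mm: round cup standing on the plate, inside diameter 31, outside 37, 22 mm deep, floor = the plate's top. Point on the cup's axis, 25 mm above its floor (3 mm above the rim), where the centre of a fully seated vial lies. Axes as the rack's.
- socket1 (a point): Rack socket at x -32, y +58 mm: round cup standing on the plate, inside diameter 31, outside 37, 22 mm deep, floor = the plate's top. Point on the cup's axis, 25 mm above its floor (3 mm above the rim), where the centre of a fully seated vial lies. Axes as the rack's.
- socket2 (a point): Rack socket at x +32, y -58 mm: round cup standing on the plate, inside diameter 31, outside 37, 22 mm deep, floor = the plate's top. Point on the cup's axis, 25 mm above its floor (3 mm above the rim), where the centre of a fully seated vial lies. Axes as the rack's.
- socket3 (a point): Rack socket at x -32, y -58 mm: round cup standing on the plate, inside diameter 31, outside 37, 22 mm deep, floor = the plate's top. Point on the cup's axis, 25 mm above its floor (3 mm above the rim), where the centre of a fully seated vial lies. Axes as the rack's.
- vial0_mid (a point): One of two alike vials with white caps, 26 mm diameter, 50 mm tall (the cap, 24 mm diameter, is the top 10 mm), 20 g, standing upright in the labeller's catch tray. Point at its centre, 25 mm above its base; z towards the cap.
- vial0: The same vial as vial0_mid, origin at its base.
- vial1_mid (a point): One of two alike vials with white caps, 26 mm diameter, 50 mm tall (the cap, 24 mm diameter, is the top 10 mm), 20 g, standing upright in the labeller's catch tray. Point at its centre, 25 mm above its base; z towards the cap.
- vial1: The same vial as vial1_mid, origin at its base.
- tray_floor (a point): Centre of the catch tray's floor, 5 mm above the worktop. Steel tray 114 (x) by 134 mm (y), its walls reach 16 mm above the worktop. x points to the fixed white labeller, whose front is 60 mm from this point; it is 122 wide, 106 deep, 94 mm high; the roll and posts on its top reach 144 mm.
- carton_mid (a point): Upright strip carton, 46 mm square, 129 mm tall, beside the stand; point at its centre. To be left alone.
- tub_mid (a point): Upright strip tub, 42 mm diameter, 125 mm tall, on the other side of the stand; point at its centre. To be left alone.
- timer_mid (a point): Small upright digital timer, 32 by 52 mm, 57 mm tall, in front of the stand; point at its centre. To be left alone.

How it is judged:
On the way:
1. the rack hangs on the stand, both studs at the closed ends of its slots (distance between slot_lower and stud_lower below 0.005 m and distance between slot_upper and stud_upper below 0.005 m), for 0.2 s.
At the end, for the whole second after the job is handed in: The rack hangs on the stand with each slot's home point within 5 mm of the foot of its stud; each of the two vials stands in a socket of the rack, its centre within 7 mm of the fully seated place and its axis within 0.3 rad of the socket's; rack and vials are at rest and let go (all of step 1 and ((distance between vial0_mid and socket0 below 0.007 m and angle between the z axis of vial0_mid and the z axis of rack_grip, either way round below 0.3 rad) or (distance between vial0_mid and socket1 below 0.007 m and angle between the z axis of vial0_mid and the z axis of rack_grip, either way round below 0.3 rad) or (distance between vial0_mid and socket2 below 0.007 m and angle between the z axis of vial0_mid and the z axis of rack_grip, either way round below 0.3 rad) or (distance between vial0_mid and socket3 below 0.007 m and angle between the z axis of vial0_mid and the z axis of rack_grip, either way round below 0.3 rad)) and ((distance between vial1_mid and socket0 below 0.007 m and angle between the z axis of vial1_mid and the z axis of rack_grip, either way round below 0.3 rad) or (distance between vial1_mid and socket1 below 0.007 m and angle between the z axis of vial1_mid and the z axis of rack_grip, either way round below 0.3 rad) or (distance between vial1_mid and socket2 below 0.007 m and angle between the z axis of vial1_mid and the z axis of rack_grip, either way round below 0.3 rad) or (distance between vial1_mid and socket3 below 0.007 m and angle between the z axis of vial1_mid and the z axis of rack_grip, either way round below 0.3 rad)) and linear speed of each of rack, vial0, vial1 below 0.02 m/s); the robot touches nothing.
It fails at once if a vial is knocked over (more than 1.2 rad from upright) (angle between any of vial0_mid, vial1_mid's own z axis and vertical above 1.2 rad).
It fails at once if the strip carton is pushed more than 30 mm or tipped (distance of carton_mid from where it was at the start of the episode above 0.03 m or angle between carton_mid's own z axis and vertical above 0.5 rad).
It fails at once if the strip tub is pushed more than 30 mm or tipped (distance of tub_mid from where it was at the start of the episode above 0.03 m or angle between tub_mid's own z axis and vertical above 0.5 rad).
It fails at once if the timer is pushed more than 30 mm or tipped (distance of timer_mid from where it was at the start of the episode above 0.03 m or angle between timer_mid's own z axis and vertical above 0.5 rad).
It also fails if it takes over 64 s, if anything falls off the work surface, if the arm or the gripper's body presses on something with over 40 N, if the wrist force passes 120 N, or if a joint passes its speed limit or range.

## Working session

There is one attempt and no reset: what is moved stays moved. The work goes in short steps, Python scripts to look and compute and a tool call to move; the robot and the scene stay as the last step left them, time stands still between calls to the robot, and variables do not carry over. Pictures are saved under pics/ and viewed, at most 10 in all, crops included, and the job is handed in when it is done.

Besides the shell and the picture viewer there is one more tool, called after "Request:" in YAML: its name, and indented under it one key for each argument. step_arm: Moves the arm, as the interface text tells. Its arguments: {"type":"object","properties":{"moves":{"type":"array","items":{"type":"array","items":{"type":"number"}}},"grip_force":{"type":"number"}},"required":["moves"]}

```bash
ls; mkdir -p pics; cat > h.py <<'E'
import numpy as np, cv2
from scipy.spatial.transform import Rotation as R
from bench import r
def cam(n,save=None):
    f=r.grab_frame(n); np.savez('%s.npz'%(save or n),**f); return f
def P(f,mask=None):
    d=f['depth']; K=f['mtx']; v,u=np.mgrid[:d.shape[0],:d.shape[1]]
    X=np.stack([(u-K[0,2])/K[0,0]*d,(v-K[1,2])/K[1,1]*d,d],-1)
    Rm=R.from_rotvec(np.ravel(f['rvec'])).as_matrix()
    return (X-np.ravel(f['tvec']))@Rm   # world pts HxWx3
def pix(f,p):
    return cv2.projectPoints(np.atleast_2d(np.float64(p)),f['rvec'],f['tvec'],f['mtx'],None)[0][:,0]
def load(n): return dict(np.load('%s.npz'%n))
E
python3 - <<'E'
from h import *
for n in('scene','top'):
    f=cam(n); cv2.imwrite(f'pics/{n}0.png',cv2.resize(f['image'][:,:,::-1],(800,600)))
print(r.get_obs())
E
```

```text
pics
{'clock': 0.1, 'joints': array([ 1.13488348,  0.47774833,  0.02236161,  1.55633565, -0.01149874,
        1.1093206 , -0.08306913]), 'qvel': array([ 9.09619506e-05, -2.13912153e-03,  1.41325506e-03, -1.50823159e-03,
       -1.30416572e-04, -5.43942889e-04, -3.64655812e-05]), 'tau': array([ 5.58765430e-03, -5.97755921e+01,  1.61444351e+00, -2.81948680e+01,
        1.28547373e-02,  5.06603887e-03,  2.89676102e-06]), 'tcp_pos': array([ 0.21713792, -0.63855734,  0.23040975]), 'orientation': array([-3.09786608e+00, -5.12411966e-01,  6.36299023e-04]), 'contact_force': array([0.92578427, 0.28955097, 0.50567863]), 'moment': array([-0.01096021,  0.02732137,  0.00540674]), 'gripper_force': 0.0, 'grip_width': 0.08537307458537176}
```

View pics/scene0.png

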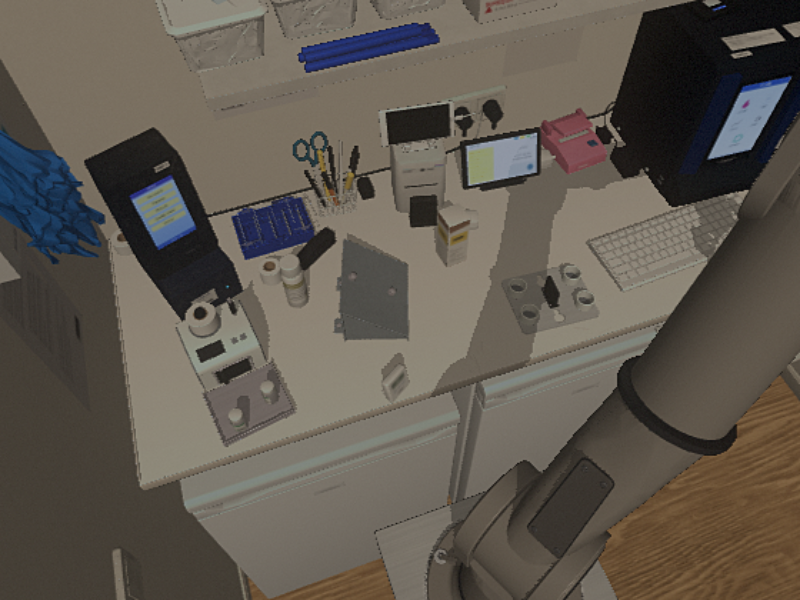

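View pics/top0.png

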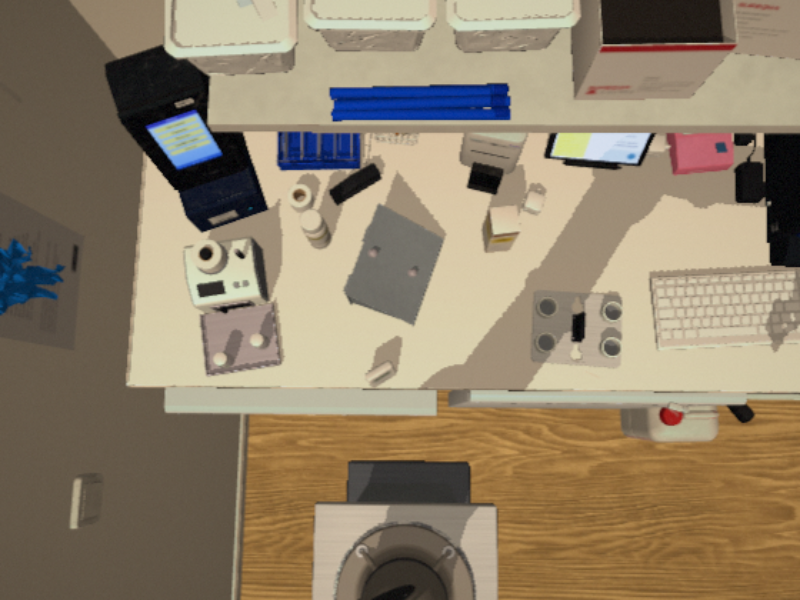

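Scene: stand face corners at (380,205),(443,237),(415,325),(345,292) in the top view, with studs at (376,252) and (413,272). The rack is at (577,328), the vials at (220,360) and (257,341), and the timer at (380,373).

```bash
python3 - <<'E'
from h import *
f=load('top'); im=f['image'][:,:,::-1]
a=cv2.resize(im[195:265,365:445],(800,700)[:2] if 0 else (640,560),interpolation=cv2.INTER_CUBIC)
b=im[135:235,235:320]
cv2.imwrite('pics/rack.png',a)
W=P(f); s=.7
print(f['mtx'],W[229,403])
# plane of stand: polygon
m=np.zeros(im.shape[:2],np.uint8); cv2.fillPoly(m,[np.int32(np.array([[380,212],[437,240],[412,318],[350,289]])*s)],1)
q=W[m>0]; q=q[(q[:,2]>.01)&(q[:,2]<.13)]
for _ in range(4):
    c=q.mean(0); n=np.linalg.svd(q-c)[2][2]; n*=np.sign(n[2]); d=(q-c)@n; q=q[abs(d)<max(.002,2*d.std())]
print('plane',c,n,d.std(),np.degrees(np.arccos(n[2])),len(q))
D=np.einsum('ijk,k->ij',W-c,n)*m
for (u,v) in [(376,252),(413,272)]:
    u,v=int(u*s),int(v*s); print(np.round(1e3*D[v-5:v+6,u-7:u+8]).astype(int))
# heights of others
for nm,(u,v) in dict(vA=(220,359),vB=(257,340),timer=(380,373),carton=(503,215),tub=(311,218),lab=(225,270),handle=(578,327),plate=(560,327),plate2=(595,327)).items():
    print(nm,W[int(v*s),int(u*s)])
w=load('scene'); 
cv2.imwrite('pics/sc_stand.png',cv2.resize(w['image'][155:245,225:300,::-1],(500,600),interpolation=cv2.INTER_CUBIC))
E
```

```text
[[471.06995951   0.         280.03625011]
 [  0.         471.06995951 210.66131296]
 [  0.           0.           1.        ]] [ 0.46152893 -0.30673979  0.01015349]
plane [0.5625594  0.02083453 0.06420531] [-0.18775496 -0.54357762  0.81809012] 0.0015537755635367633 35.105937826529875 2356
[[   0    1    3   -1    0   -1    0   -1    3   -2   -3   -2    0    0
    -1]
 [   2    0   -1   -1    1 1012   -2    2    0    1    1   -1   -1   -1
     5]
 [  -3    0    2    2   -3    0    3    1   -2   -4   -4    2    1   -5
    -1]
 [   1   -4   -1   -2    1   11    7    9    0   -1 1012    1   -2   -2
     0]
 [   2    3    2    2    4    8   11   11   10    1   -1   -1    0   -2
     0]
 [  -2    0   -1    1    9    8   11   14    8   -1    1   -2    3    1
    -5]
 [   2    1    4    0    5    9    9   13   10    0   -1    1   -1    1
     1]
 [   1    1   -1    1   10   11    8   13    4    0    0    2    0    0
     2]
 [  -1    0    0    0    0    7    8    7   -4    0   -2   -1   -1    0
     3]
 [   0    0    1 1012   -1 1012    0    0   -1    0    4    0   -1   -4
    -1]
 [   2    
[... 273 characters left out ...]
  2 -1  1  6  9 14 10 -3 -3  0  1  4]
 [ 0 -3 -2  0  0 -2  9 11  8 10  9  2  2 -1  2]
 [ 0  1  3  1  2  1  8  9 12  9  0  4  0  1 -1]
 [-2  4  0 -2  4  1  8 11 11 10  2  2 -1  2  0]
 [ 1  3  0 -1  0 -1  3  5 11 -3 -1  4  0  2 -3]
 [-2  1 -2 -2  1 -2  2 -3  1  1 -1 -1  0  3  4]
 [-3 -2 -2 -2 -2 -3  1 -2 -2 -3 -1 -3  1  0 -1]]
vA [0.39631356 0.32183562 0.0548452 ]
vB [0.43146736 0.26056812 0.0569369 ]
timer [0.37361568 0.04288919 0.0582869 ]
carton [ 0.63552768 -0.16271613  0.12967239]
tub [0.630946   0.16190928 0.12420268]
lab [0.54506345 0.31107713 0.09520714]
handle [ 0.46244583 -0.30627635  0.0228662 ]
plate [ 0.46474939 -0.27994856  0.00402299]
plate2 [ 0.46518541 -0.3418388   0.0039431 ]
```

View pics/rack.png

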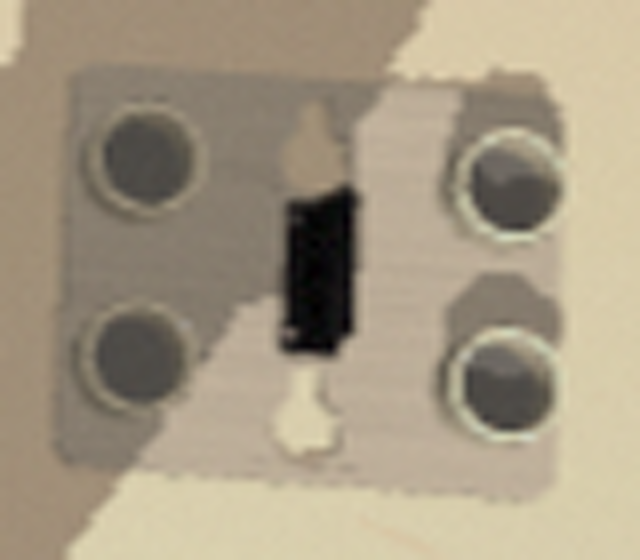

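The rack's slots point to world +x, with yaw about -4°. Socket rims in the crop are at (147,158), (510,185), (137,357) and (502,384), and keyhole round ends at (315,165) and (305,428). Next I'll refine the poses numerically.

```bash
cat >> h.py <<'E'
def ray(f,u,v,z):
    Rm=R.from_rotvec(np.ravel(f['rvec'])).as_matrix(); C=-Rm.T@np.ravel(f['tvec'])
    d=Rm.T@np.linalg.inv(f['mtx'])@[u,v,1]; return C+d*(z-C[2])/d[2]
def go(pos,Rm):
    """shift mm, turn rad in tool axes from measured pose"""
    o=r.get_obs(); R0=R.from_rotvec(o['orientation'])
    s=R0.inv().apply(np.array(pos)-o['tcp_pos'])*1e3; t=(R0.inv()*R.from_matrix(Rm)).as_rotvec()
    print('move',np.round(s,1),np.round(t,3),'len',round(np.linalg.norm(s)),round(np.linalg.norm(t),3)); return s,t
def down(yaw):
    c,s=np.cos(yaw),np.sin(yaw); return np.array([[c,s,0],[s,-c,0],[0,0,-1.]])
E
python3 - <<'E'
from h import *
f=load('top'); W=P(f)
S=[ray(f,365+u/8,195+v/8,.026) for u,v in [(147,158),(137,357),(510,185),(502,384)]]
loc=np.array([[32,58],[-32,58],[32,-58],[-32,-58]])/1e3
S=np.array(S)[:,:2]; c=S.mean(0); H=loc.T@(S-c); U,_,V=np.linalg.svd(H); Rr=(U@V).T
print('rack',c,np.arctan2(Rr[1,0],Rr[0,0]),np.round(1e3*((S-c)-loc@Rr.T),1))
for u,v in [(315,165),(305,428)]: print('hole',ray(f,365+u/8,195+v/8,.002))
# refit via rim depth points
for s0 in S:
    q=W[(np.hypot(W[...,0]-s0[0],W[...,1]-s0[1])<.025)&(W[...,2]>.018)&(W[...,2]<.034)]; print('rim',len(q),(q.min(0)+q.max(0))/2,q.mean(0))
c0=np.array([.56256,.02083,.06421]); n=np.array([-.18775,-.54358,.81809])
d=(W-c0)@n; st=[]
for uv in [(376,252),(413,272)]:
    u,v=np.int32(np.array(uv)*.7); M=np.zeros(d.shape,bool); M[v-7:v+8,u-7:u+8]=1
    k=M&(d>.0055)&(d<.02); vs,us=np.nonzero(k); q=W[k]; b=q-np.outer(q@n-c0@n,n); st.append(b.mean(0)); print('stud',us.mean(),vs.mean(),st[-1],k.sum(),d[k].mean())
st=np.array(st); e=st[0]-st[1]; print(np.linalg.norm(e),e/np.linalg.norm(e),np.degrees(np.arctan2(e[1],e[0])))
E
```

```text
rack [ 0.4599571  -0.30915349] -0.07092532614084894 [[-0.2 -0.6]
 [-0.2 -0.3]
 [ 0.1  0.1]
 [ 0.3  0.8]]
hole [ 0.4977456  -0.31348905  0.002     ]
hole [ 0.41199058 -0.30731005  0.002     ]
rim 65 [ 0.49635412 -0.25404362  0.02483215] [ 0.49722009 -0.2533392   0.02525565]
rim 66 [ 0.43344206 -0.24924555  0.02560221] [ 0.43259386 -0.25017267  0.0256606 ]
rim 75 [ 0.48935951 -0.36958691  0.0251521 ] [ 0.49019321 -0.37070686  0.0246317 ]
rim 73 [ 0.4255485  -0.36444656  0.02492094] [ 0.42569411 -0.36512433  0.02507484]
stud 262.0869565217391 176.47826086956522 [0.57829693 0.05855041 0.09288492] 23 0.009610413117118995
stud 289.65 190.35 [ 0.55481688 -0.00891246  0.04267058] 20 0.009747858031820725
0.08731570322286702 [0.26890984 0.77263163 0.57508944] 70.80985237123461
```

```bash
python3 - <<'E'
from h import *
go([.461,-.3095,.10],down(-.071))
E
```

```text
move [ 336.8 -232.8  130.8] [-0.002  0.     0.399] len 430 0.399
```

Request:
step_arm:
  moves:
    - [337,-233,131,0,0,0.399,40]
    - [337,-233,131,0,0,0.399,40]
    - [337,-233,131,0,0,0.399,40]
    - [337,-233,131,0,0,0.399,40]
    - [337,-233,131,0,0,0.399,40]
    - [337,-233,131,0,0,0.399,40]
    - [337,-233,131,0,0,0.399,40]
    - [337,-233,131,0,0,0.399,40]

```text
clock: 0.9
tcp_pos: [0.4449, -0.3313, 0.1088]
orientation: [-3.139, 0.112, 0.0]
contact_force: [1.1, -0.1, -0.5]
grip_width: 0.04
gripper_force: 0.0
```

Request:
step_arm:
  moves:
    - [0,0,0,0,0,0,40]
    - [0,0,0,0,0,0,40]

```text
clock: 1.1
tcp_pos: [0.4447, -0.3314, 0.1088]
orientation: [-3.139, 0.106, 0.002]
contact_force: [0.5, -0.2, 0.1]
grip_width: 0.0399
gripper_force: 0.0
```

```bash
python3 - <<'E'
from h import *
f=cam('wrist'); cv2.imwrite('pics/w1.png',f['image'][:,:,::-1])
o=r.get_obs(); print(o['joints'],o['clock'],o['grip_width'])
go([.461,-.3095,.10],down(-.071)); go([.461,-.3095,.0155],down(-.071))
for x,y,z in [(0,0,.048),(.024,0,.048),(-.024,0,.048),(.032,.058,.026),(-.032,-.058,.026)]:
    c,s=np.cos(-.071),np.sin(-.071); print((x,y),pix(f,[.461+c*x-s*y,-.3095+s*x+c*y,z]))
E
```

```text
[ 0.53572025  0.43173239 -0.00581423  1.9508695   0.00423226  0.75971657
 -1.11413791] 1.15 0.03968999052530869
move [ 15.3 -24.8   9.2] [0.    0.001 0.   ] len 31 0.001
move [ 15.4 -24.8  93.7] [0.    0.001 0.   ] len 98 0.001
(0, 0) [[250.73850758 202.82239013]]
(0.024, 0) [[249.82745985 169.82382842]]
(-0.024, 0) [[251.59214111 233.74138383]]
(0.032, 0.058) [[176.5941605  154.33715815]]
(-0.032, -0.058) [[324.62739017 232.89568583]]
```

View pics/w1.png

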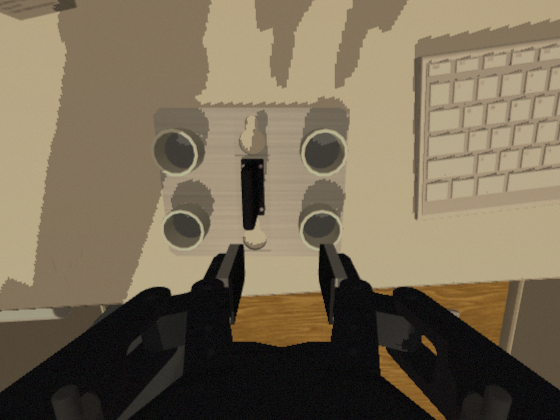

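The wrist view shows the handle centred at about (253,194) with the rims around it. It matches prediction within about 1.5 mm. I'm going down and gripping.

Request:
step_arm:
  moves:
    - [15,-24,10,0,0,0,40]
    - [15.4,-25.5,50,0,0,0,40]
    - [15.4,-25.5,85,0,0,0,40]
    - [15.4,-25.5,93.5,0,0,0,40]
    - [15.4,-25.5,93.5,0,0,0,40]
    - [15.4,-25.5,93.5,0,0,0,0]
    - [15.4,-25.5,93.5,0,0,0,0]
    - [15.4,-25.5,93.5,0,0,0,0]
  grip_force: 80

```text
clock: 1.95
tcp_pos: [0.4625, -0.3097, 0.0179]
orientation: [3.138, -0.113, 0.004]
contact_force: [-1.7, 0.4, 7.8]
grip_width: 0.0083
gripper_force: 79.0
```

Request:
step_arm:
  moves:
    - [0,0,0,0,0,0,0]
    - [0,0,0,0,0,0,0]
    - [0,0,0,0,0,0,0]
    - [0,0,0,0,0,0,0]

```text
clock: 2.35
tcp_pos: [0.4625, -0.3097, 0.0179]
orientation: [3.138, -0.113, 0.004]
contact_force: [-1.7, -0.3, 7.1]
grip_width: 0.0077
gripper_force: 79.2
```

```bash
cat >> h.py <<'E'
yaw=np.radians(70.85); cs,sn=np.cos(np.radians(35)),np.sin(np.radians(35))
EX=np.array([cs*np.cos(yaw),cs*np.sin(yaw),sn]); EZ=np.array([-sn*np.cos(yaw),-sn*np.sin(yaw),cs]); EY=np.cross(EZ,EX)
SO=np.array([.5639,.0171,.0615]); RS=np.stack([EX,EY,EZ],1); RT=np.stack([EX,-EY,-EZ],1)
def stand(x,y,z): return SO+RS@(np.array([x,y,z])/1e3)
def instand(p): return RS.T@(np.array(p)-SO)*1e3
E
python3 - <<'E'
from h import *
p=stand(15+1.5,0,60+17.9); print(p, r.get_obs()['joints'])
o=r.get_obs(); s,t=go(p,RT)
print(stand(0,0,0)); go([.50,-.12,.26],RT)
E
```

```text
[ 0.55367636 -0.01234099  0.13477596] [ 0.48821259  0.57594295 -0.01331511  1.98980554  0.0139771   0.57271404
 -1.17718599]
move [  70.  -303.  -117.1] [ 0.402  0.519 -1.264] len 332 1.424
[0.5639 0.0171 0.0615]
move [  24.5 -191.5 -242.3] [ 0.402  0.519 -1.264] len 310 1.424
```

Request:
step_arm:
  moves:
    - [0,0,-30,0,0,0,0]
    - [0,0,-80,0,0,0,0]
    - [0,0,-130,0,0,0,0]
    - [0,0,-180,0,0,0,0]
    - [0,0,-220,0,0,0,0]
    - [0,0,-220,0,0,0,0]

```text
clock: 2.95
tcp_pos: [0.4645, -0.3106, 0.2432]
orientation: [3.134, -0.112, 0.018]
contact_force: [1.4, -0.9, -2.3]
grip_width: 0.0077
gripper_force: 78.6
```

```bash
python3 - <<'E'
from h import *
go([.51,-.10,.26],RT)
E
```

```text
move [  30.5 -213.3  -17.5] [ 0.41   0.514 -1.261] len 216 1.422
```

Request:
step_arm:
  moves:
    - [30,-213,-18,0.41,0.514,-1.261,0]
    - [30,-213,-18,0.41,0.514,-1.261,0]
    - [30,-213,-18,0.41,0.514,-1.261,0]
    - [30,-213,-18,0.41,0.514,-1.261,0]
    - [30,-213,-18,0.41,0.514,-1.261,0]
    - [30,-213,-18,0.41,0.514,-1.261,0]
    - [30,-213,-18,0.41,0.514,-1.261,0]
    - [30,-213,-18,0.41,0.514,-1.261,0]

```text
clock: 3.75
tcp_pos: [0.5056, -0.0983, 0.2537]
orientation: [-2.413, -1.35, -0.601]
contact_force: [-0.3, -0.5, -2.3]
grip_width: 0.0076
gripper_force: 78.7
```

```bash
python3 - <<'E'
from h import *
print(r.get_obs()['joints'])
go(stand(16.5,0,78),RT)
E
```

```text
[ 0.65864635  0.23891697 -0.30815581  1.9653812  -0.55387231  0.98830731
  0.12886814]
move [ 25.7   5.3 152. ] [ 0.053  0.08  -0.202] len 154 0.224
```

Request:
step_arm:
  moves:
    - [25.7,5.3,120,0.053,0.08,-0.202,0]
    - [25.7,5.3,140,0.053,0.08,-0.202,0]
    - [25.7,5.3,152,0.053,0.08,-0.202,0]
    - [25.7,5.3,152,0.053,0.08,-0.202,0]
    - [25.7,5.3,152,0.053,0.08,-0.202,0]
    - [25.7,5.3,152,0.053,0.08,-0.202,0]

```text
clock: 4.35
tcp_pos: [0.555, -0.0141, 0.1354]
orientation: [-2.211, -1.561, -0.694]
contact_force: [-0.2, -0.9, -2.0]
grip_width: 0.0076
gripper_force: 78.8
```

```bash
python3 - <<'E'
from h import *
f=cam('scene','s2'); t=cam('top','t2'); w=cam('wrist','w2')
for k,g in(('s',f),('t',t)):
    c=pix(g,stand(0,0,30))[0]; u,v=np.int32(c); print(k,c); g['c']=g['image'][max(v-60,0):v+60,u-60:u+60,::-1]
cv2.imwrite('pics/hov.png',np.hstack([cv2.resize(f['c'],(400,400),interpolation=2),cv2.resize(t['c'],(400,400),interpolation=2)]))
go(stand(16.5,0,78),RT); o=r.get_obs(); print(o['joints'],o['contact_force'],instand(o['tcp_pos']))
E
```

```text
s [269.34353052 195.01027868]
t [283.5858942 185.210304 ]
move [ 0.4 -2.3  1.8] [ 0.005  0.003 -0.006] len 3 0.008
[ 0.58559808  0.47731803 -0.41628485  2.00881936 -0.65796765  0.72221087
  0.38542678] [-0.21147324  0.40680223 -2.58195945] [16.12624227 -2.26718663 79.81285254]
```

View pics/hov.png

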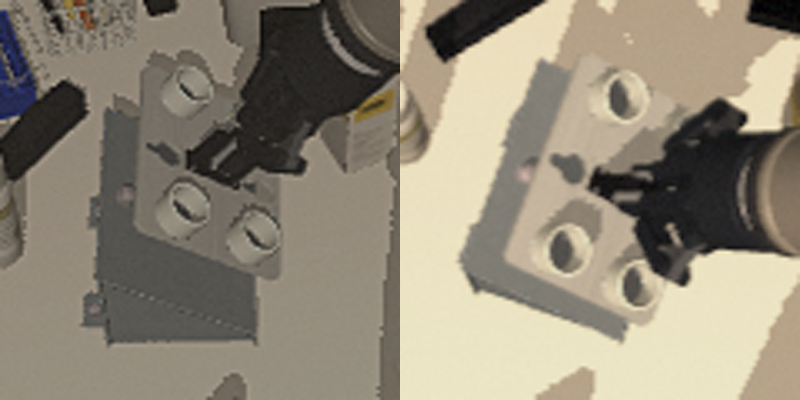

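The rack hovers parallel to the face. The right half (top view) shows the upper keyhole at (570,170), socket rims at (620,95), (562,248) and (637,285), and the upper stud at (524,173). The left half (scene) shows rims at (188,90), (185,208) and (256,233). I'll fit the rack pose from these picks.

```bash
python3 - <<'E'
from h import *
from scipy.optimize import least_squares
s=load('s2'); t=load('t2'); o=r.get_obs()
su,sv=269-60,195-60; tu,tv=283-60,185-60; k=.3
obs=[(t,(32,-58,26),(tu+220*k,tv+95*k)),(t,(32,58,26),(tu+162*k,tv+248*k)),(t,(-32,58,26),(tu+237*k,tv+285*k)),
(s,(32,-58,26),(su+188*k,sv+90*k)),(s,(32,58,26),(su+185*k,sv+208*k)),(s,(-32,58,26),(su+256*k,sv+233*k))]
# plate plane from top depth
W=P(t); q0=stand(15,0,64.0); L=(W-SO)@RS*1e3
m=(abs(L[...,0]-15)<62)&(L[...,1]>-75)&(L[...,1]<75)&(L[...,2]>55)&(L[...,2]<75)
q=L[m]; A=np.c_[q[:,:2],np.ones(len(q))]
for _ in range(5):
    c=np.linalg.lstsq(A,q[:,2],rcond=None)[0]; e=q[:,2]-A@c; kk=abs(e)<3; q,A=q[kk],A[kk]
print('plate top plane in stand: dz/dx,dz/dy,z0',c,len(q),e.std())
def res(p,full=False):
    Rr=R.from_rotvec(p[3:]).as_matrix(); out=[]
    for f,l,uv in obs:
        w=SO+RS@((Rr@np.array(l)+p[:3])/1e3); out+=list(pix(f,w)[0]-uv)
    out+=[(p[4]+c[0])*100,(p[3]-c[1])*100,(p[2]+4-(c[0]*p[0]+c[1]*p[1]+c[2]))*.7]
    return np.array(out)
z=least_squares(res,[15,0,60,0,0,0]); print('rack in stand mm,rad',np.round(z.x,3)); print(np.round(z.fun,2))
# stud check in scene
for g,n in((load('top'),'top'),(load('scene'),'scene')): print(n,pix(g,[stand(54,0,10),stand(-34,0,10)]))
print('studs via hov',(su+126*k,sv+190*k),(tu+124*k,tv+173*k))
g=load('scene'); cv2.imwrite('pics/st.png',np.hstack([cv2.resize(x['image'][v-30:v+30,u-30:u+30,::-1],(400,400),interpolation=2) for x,u,v in((g,265,195),(load('top'),276,184))]))
E
```

```text
plate top plane in stand: dz/dx,dz/dy,z0 [-6.03036645e-03 -4.24383861e-03  6.79524052e+01] 1388 1.438819278017718
rack in stand mm,rad [ 1.7498e+01  6.3700e-01  6.2423e+01 -4.0000e-03  8.0000e-03 -1.0000e-03]
[-0.4   0.75 -0.07  1.07 -0.97  0.23  0.59 -1.79  0.57 -1.09  0.57 -0.4
  0.23  0.03 -0.99]
top [[262.03226962 176.47203194]
 [289.81490359 190.42911922]]
scene [[248.20429113 191.93764783]
 [275.70922216 202.6248319 ]]
studs via hov (246.8, 192.0) (260.2, 176.9)
```

View pics/st.png

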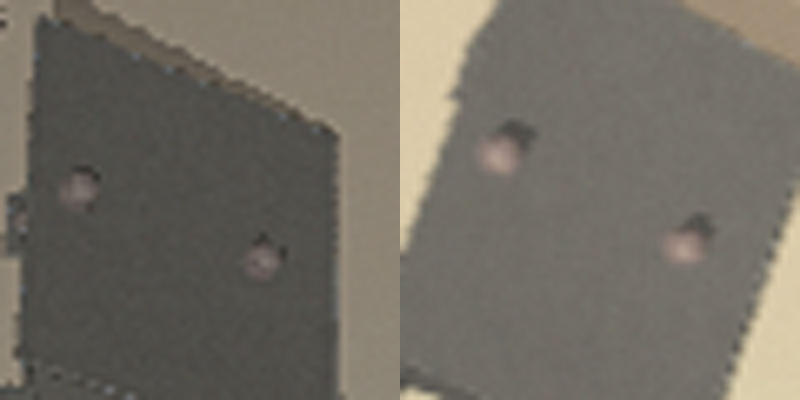

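Stud heads in the crop: scene (80,188) and (263,258); top (501,153) and (685,244). I'll fit both studs and rack from RGB picks so camera bias cancels.

```bash
python3 - <<'E'
from h import *
from scipy.optimize import least_squares
s=load('s2'); t=load('t2'); k=.3; h=.35; H=.425
su,sv=209-h,135-h; tu,tv=223-h,125-h
rk=[(t,(32,-58,26),(tu+220*k,tv+95*k)),(t,(32,58,26),(tu+162*k,tv+248*k)),(t,(-32,58,26),(tu+237*k,tv+285*k)),
(s,(32,-58,26),(su+188*k,sv+90*k)),(s,(32,58,26),(su+185*k,sv+208*k)),(s,(-32,58,26),(su+256*k,sv+233*k))]
q=.15
sd=[(s,(54,0,9.5),(235-H+80*q,165-H+188*q)),(s,(-34,0,9.5),(235-H+263*q,165-H+258*q)),(t,(54,0,9.5),(246-H+101*q,154-H+153*q)),(t,(-34,0,9.5),(246-H+285*q,154-H+244*q))]
def res(p,ob,th):
    Rr=R.from_rotvec([th[0],th[1],p[3]]).as_matrix()
    return np.array([pix(f,SO+RS@((Rr@np.array(l)+p[:3])/1e3))[0]-uv for f,l,uv in ob]).ravel()
for nm,ob,x0,th in(('rack',rk,[15,0,60,0],(-.004,.006)),('stand',sd,[0,0,0,0],(0,0))):
  for sel in (ob,[o for o in ob if o[0] is t],[o for o in ob if o[0] is s]):
    z=least_squares(res,x0,args=(sel,th)); print(nm,np.round(z.x,2),np.round(z.fun,1))
E
```

```text
rack [14.06 -3.64 54.04  0.  ] [-0.2  0.3  0.3  0.2 -0.8 -0.8  0.3 -0.5  0.4 -0.   0.2  0.6]
rack [22.66  0.13 70.09 -0.  ] [ 0.2 -0.2  0.3  0.4 -0.5 -0.2]
rack [ 5.660e+00 -1.627e+01  3.949e+01  1.000e-02] [-0.1 -0.1  0.3 -0.1 -0.3  0.2]
stand [ 1.46  0.09 -4.63  0.01] [ 0.2  0.   0.2  0.  -0.3 -0.1 -0.  -0. ]
stand [-3.160e+00 -1.650e+00 -1.213e+01  1.000e-02] [0. 0. 0. 0.]
stand [ 0.84 -1.41 -6.58  0.  ] [ 0.  0. -0. -0.]
```

```bash
python3 - <<'E'
from h import *
from scipy.optimize import least_squares
s=load('s2'); t=load('t2'); k=.3; h=.35; H=.425
su,sv=209-h,135-h; tu,tv=223-h,125-h
rk=[(t,(32,-58,26),(tu+220*k,tv+95*k)),(t,(32,58,26),(tu+162*k,tv+248*k)),(t,(-32,58,26),(tu+237*k,tv+285*k)),
(s,(32,-58,26),(su+188*k,sv+90*k)),(s,(32,58,26),(su+185*k,sv+208*k)),(s,(-32,58,26),(su+256*k,sv+233*k))]
q=.15
sd=[(s,(54,0,9.5),(235-H+80*q,165-H+188*q)),(s,(-34,0,9.5),(235-H+263*q,165-H+258*q)),(t,(54,0,9.5),(246-H+101*q,154-H+153*q)),(t,(-34,0,9.5),(246-H+285*q,154-H+244*q))]
def res(p,ob,th,zz):
    Rr=R.from_rotvec([th[0],th[1],p[2]]).as_matrix()
    return np.array([pix(f,SO+RS@((Rr@np.array(l)+[p[0],p[1],zz])/1e3))[0]-uv for f,l,uv in ob]).ravel()
for zs,zr in((0,62),(-3,59)):
 for nm,ob,x0,th,zz in(('rack',rk,[15,0,0],(-.004,.006),zr),('stand',sd,[0,0,0],(0,0),zs)):
  for sel in (ob,[o for o in ob if o[0] is t],[o for o in ob if o[0] is s]):
    z=least_squares(res,x0,args=(sel,th,zz)); print(nm,zz,np.round(z.x,3),np.round(z.fun,1))
E
```

```text
rack 62 [18.509 -0.02   0.   ] [-0.4  0.7 -0.   1.  -0.9  0.2  0.6 -1.7  0.5 -1.   0.5 -0.3]
rack 62 [ 1.7955e+01 -1.7840e+00 -2.0000e-03] [ 0.1  0.1  0.4  0.3 -0.6 -0.4]
rack 62 [2.0092e+01 3.6680e+00 3.0000e-03] [-0.  -0.8  0.   0.1  0.1  0.7]
stand 0 [3.943 2.14  0.006] [ 0.2 -0.5  0.4 -0.5 -0.4  0.2 -0.1  0.3]
stand 0 [3.531 1.182 0.006] [-0.2 -0.1  0.2  0.1]
stand 0 [4.834 4.029 0.007] [-0.1 -0.   0.1  0. ]
rack 59 [ 1.6831e+01 -1.3850e+00  1.0000e-03] [-0.3  0.5  0.1  0.7 -0.9 -0.2  0.5 -1.3  0.5 -0.6  0.4  0. ]
rack 59 [ 1.6211e+01 -2.4920e+00 -2.0000e-03] [ 0.1  0.2  0.4  0.3 -0.6 -0.5]
rack 59 [1.8169e+01 1.0110e+00 4.0000e-03] [-0.  -0.7  0.1  0.   0.   0.6]
stand -3 [2.332 0.813 0.006] [ 0.2 -0.1  0.3 -0.1 -0.3  0.  -0.   0.1]
stand -3 [1.876 0.482 0.006] [-0.1 -0.   0.1  0. ]
stand -3 [3.013 1.55  0.006] [-0.1 -0.   0.1  0. ]
```

Request:
step_arm:
  moves:
    - [0.4,-2.3,15,0.005,0.003,-0.003,0]
    - [0.4,-2.3,32,0.005,0.003,-0.003,0]
    - [0.4,-2.3,45,0.005,0.003,-0.003,0]
    - [0.4,-2.3,48,0.005,0.003,-0.003,0]
    - [0.4,-2.3,52,0.005,0.003,-0.003,0]
    - [0.4,-2.3,55,0.005,0.003,-0.003,0]
    - [0.4,-2.3,55,0.005,0.003,-0.003,0]

```text
clock: 5.2
tcp_pos: [0.5632, 0.0178, 0.0901]
orientation: [-2.202, -1.563, -0.692]
contact_force: [0.4, 0.4, -3.0]
grip_width: 0.0076
gripper_force: 78.9
```

```bash
python3 - <<'E'
from h import *
o=r.get_obs(); print(instand(o['tcp_pos'])-[1.5,0,17.9],RS.T@o['contact_force'],o['moment']); go(stand(16.5,0,17.9),RT)
E
```

```text
[15.28263195  0.87896275  5.23854923] [-1.31162597 -0.25619341 -2.78225356] [-0.86911598  0.31820647 -0.0185444 ]
move [-0.3  0.9  5.2] [-0.003 -0.002 -0.003] len 5 0.004
```

Request:
step_arm:
  moves:
    - [-0.3,0.9,2.5,0,0,0,0]
    - [-0.3,0.9,4,0,0,0,0]
    - [-0.3,0.9,5.5,0,0,0,0]
    - [-0.3,0.9,5.5,0,0,0,0]

```text
clock: 5.6
tcp_pos: [0.5648, 0.0204, 0.0853]
orientation: [-2.201, -1.563, -0.692]
contact_force: [-0.0, 0.2, -2.5]
grip_width: 0.0075
gripper_force: 78.9
```

```bash
python3 - <<'E'
from h import *
o=r.get_obs(); print(instand(o['tcp_pos'])-[1.5,0,17.9],RS.T@o['contact_force'],o['moment']); go(stand(16.5,0,17.9),RT)
E
```

```text
[15.01099254  0.21393624 -0.35557111] [-1.23479531  0.10329977 -2.16089058] [-0.83426957  0.30366324 -0.00935199]
move [-0.   0.2 -0.4] [-0.003 -0.002 -0.003] len 0 0.005
```

Request:
step_arm:
  moves:
    - [0,0,0.7,0,0,0,0]
    - [0,0,1.2,0,0,0,0]
    - [0,0,1.2,0,0,0,0]

```text
clock: 5.9
tcp_pos: [0.5652, 0.0209, 0.0845]
orientation: [-2.202, -1.563, -0.692]
contact_force: [-0.7, -0.0, -1.1]
grip_width: 0.0075
gripper_force: 79.2
```

```bash
python3 - <<'E'
from h import *
o=r.get_obs(); print(instand(o['tcp_pos'])-[1.5,0,17.9],RS.T@o['contact_force'],o['moment'])
E
```

```text
[14.98319366  0.07202971 -1.39103155] [-0.84404421  0.6636931  -0.79227461] [-0.88241887  0.2962204   0.06225013]
```

Request:
step_arm:
  moves:
    - [-3,0,0,0,0,0,0]
    - [-6,0,0,0,0,0,0]
    - [-9,0,0,0,0,0,0]
    - [-12,0,0,0,0,0,0]
    - [-14,0,0,0,0,0,0]
    - [-16,0,0,0,0,0,0]
    - [-16,0,0,0,0,0,0]

```text
clock: 6.6
tcp_pos: [0.5607, 0.0083, 0.075]
orientation: [-2.202, -1.562, -0.692]
contact_force: [-0.5, -1.4, -1.7]
grip_width: 0.0079
gripper_force: 79.2
```

```bash
python3 - <<'E'
from h import *
o=r.get_obs(); print(instand(o['tcp_pos'])-[1.5,0,17.9],RS.T@o['contact_force'],o['moment']); go(stand(16.5,0,17.9),RT)
E
```

```text
[-1.46834375  0.16035002 -1.43031647] [-2.20869308e+00 -4.09825415e-04 -5.56893744e-01] [-0.98301419  0.31301584 -0.02968677]
move [16.5  0.1 -1.4] [-0.003 -0.001 -0.003] len 17 0.005
```

Request:
step_arm:
  moves:
    - [-1,0,0,0,0,0,0]
    - [-2,0,0,0,0,0,0]
    - [-3,0,0,0,0,0,0]
    - [-3,0,0,0,0,0,0]

```text
clock: 7.0
tcp_pos: [0.5606, 0.0078, 0.0747]
orientation: [-2.199, -1.564, -0.694]
contact_force: [-1.1, 3.2, 4.3]
grip_width: 0.0077
gripper_force: 79.7
```

```bash
python3 - <<'E'
from h import *
o=r.get_obs(); print(instand(o['tcp_pos'])-[1.5,0,17.9],RS.T@o['contact_force'],o['moment'])
E
```

```text
[-2.01734859  0.11073831 -1.45743324] [4.62545078 2.06060647 1.96516406] [ 0.44172541 -0.0479727  -0.01262851]
```

Request:
step_arm:
  moves:
    - [-1.5,0,0,0,0,0,0]
    - [-3,0,0,0,0,0,0]
    - [-3,0,0,0,0,0,0]

```text
clock: 7.3
tcp_pos: [0.5605, 0.0077, 0.0746]
orientation: [-2.194, -1.565, -0.697]
contact_force: [0.1, 7.6, 13.4]
grip_width: 0.0076
gripper_force: 80.4
```

```bash
python3 - <<'E'
from h import *
o=r.get_obs(); print(instand(o['tcp_pos'])-[1.5,0,17.9],RS.T@o['contact_force'],o['moment'])
E
```

```text
[-2.16902772  0.15167981 -1.4706322 ] [13.57732078  2.39019717  6.89558428] [ 1.88021468 -0.37069768  0.07497454]
```

Request:
step_arm:
  moves:
    - [4,0,0,0,0,0,0]
    - [5,0,0,0,0,0,40]
    - [5,0,0,0,0,0,40]
    - [5,0,0,0,0,0,40]
    - [5,0,-10,0,0,0,40]
    - [5,0,-50,0,0,0,40]
    - [5,0,-90,0,0,0,40]
    - [5,0,-130,0,0,0,40]

```text
clock: 8.1
tcp_pos: [0.5356, -0.0642, 0.1825]
orientation: [-2.202, -1.562, -0.692]
contact_force: [0.5, -0.6, -0.2]
grip_width: 0.04
gripper_force: 0.0
```

```bash
python3 - <<'E'
from h import *
f=cam('scene','s3'); t=cam('top','t3')
W=P(t); L=(W-SO)@RS*1e3
g=[]
for k,g0 in(('s',f),('t',t)):
    u,v=np.int32(pix(g0,stand(0,0,10))[0]); print(k,u,v); g.append(cv2.resize(g0['image'][v-40:v+40,u-40:u+40,::-1],(400,400),interpolation=2))
# vials crop from top0
cv2.imwrite('pics/hung.png',np.hstack(g))
o=r.get_obs(); print(instand(o['tcp_pos']),o['joints'])
vm=(abs(L[...,0])<60)&(abs(L[...,1])<70)&(L[...,2]>0)&(L[...,2]<9); print('plate top z',np.median(L[vm][:,2]))
for n in('top','scene'):
  f0=load(n); W=P(f0)
  for nm,p in(('A',(.396,.322)),('B',(.431,.261))):
    m=(np.hypot(W[...,0]-p[0],W[...,1]-p[1])<.02)&(W[...,2]>.046)&(W[...,2]<.066); q=W[m]
    print(n,nm,q.mean(0),(q.min(0)+q.max(0))/2,np.ptp(q,axis=0),len(q))
E
```

```text
s 265 198
t 279 185
[ -1.93304438  -3.76913429 152.29519825] [ 0.66686968  0.40443652 -0.38011303  1.96749965 -0.61890932  0.87765036
  0.39867773]
plate top z 4.543357937662349
top A [0.39702512 0.32035262 0.05497096] [0.39752631 0.32096854 0.05436115] [0.02263524 0.02189655 0.01653568] 81
top B [0.43071998 0.25854271 0.05427991] [0.43070919 0.25945553 0.05296322] [0.02281504 0.02443502 0.01320343] 80
scene A [0.39483611 0.32352021 0.054196  ] [0.39628554 0.32317438 0.05307965] [0.0248322  0.0227576  0.01410499] 85
scene B [0.42895333 0.26122466 0.05391775] [0.43035511 0.26147907 0.05261372] [0.02534589 0.02244632 0.012705  ] 81
```

View pics/hung.png

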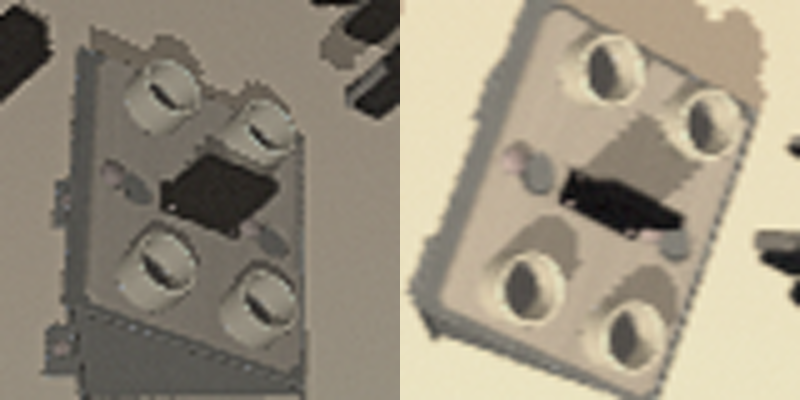

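The rack hangs with both studs at the closed slot ends: the upper stud shows at (515,158) and the handle at (620,205). Next are the vials.

```bash
python3 - <<'E'
from h import *
for n in('top','scene'):
    W=P(load(n)); m=(W[...,2]>.085)&(W[...,2]<.16)&(W[...,1]>.22)&(W[...,1]<.38)&(W[...,0]>.42)&(W[...,0]<.62)
    q=W[m]; print(n,'min x of labeller (by y):',[(y,np.round(np.percentile(q[abs(q[:,1]-y)<.01][:,0],2),3)) for y in(.25,.27,.29,.31,.33,.35)])
    k=q[q[:,2]>.102]; print('tall pts',k.min(0),k.max(0))
go([.46,.16,.24],down(yaw))
E
```

```text
top min x of labeller (by y): [(0.25, np.float64(0.531)), (0.27, np.float64(0.527)), (0.29, np.float64(0.524)), (0.31, np.float64(0.522)), (0.33, np.float64(0.514)), (0.35, np.float64(0.514))]
tall pts [0.54018011 0.27315147 0.10233697] [0.59217755 0.35962552 0.14690643]
scene min x of labeller (by y): [(0.25, np.float64(0.532)), (0.27, np.float64(0.527)), (0.29, np.float64(0.519)), (0.31, np.float64(0.52)), (0.33, np.float64(0.518)), (0.35, np.float64(0.512))]
tall pts [0.53734832 0.27689693 0.10205621] [0.59306766 0.36148719 0.14748041]
move [ 186.5 -149.9   62.6] [ 0.006 -0.609 -0.006] len 247 0.609
```

Request:
step_arm:
  moves:
    - [186,-150,63,0,-0.609,0,50]
    - [186,-150,63,0,-0.609,0,50]
    - [186,-150,63,0,-0.609,0,50]
    - [186,-150,63,0,-0.609,0,50]
    - [186,-150,63,0,-0.609,0,50]
    - [186,-150,63,0,-0.609,0,50]
    - [186,-150,63,0,-0.609,0,50]
    - [186,-150,63,0,-0.609,0,50]

```text
clock: 9.0
tcp_pos: [0.4559, 0.1669, 0.2374]
orientation: [-2.55, -1.825, -0.002]
contact_force: [0.8, -0.9, -0.3]
grip_width: 0.0503
gripper_force: 0.0
```

```bash
python3 - <<'E'
from h import *
go([.4305,.260,.10],down(yaw)); print(r.get_obs()['joints'])
E
```

```text
move [ 79.3 -53.6 138. ] [-0.004 -0.004  0.005] len 168 0.008
[-0.12738015  0.18393078 -0.38984847  1.96723654  0.07555308  1.00461452
 -0.88068767]
```

Request:
step_arm:
  moves:
    - [79.3,-53.6,60,-0.004,-0.004,0.005,50]
    - [79.3,-53.6,100,-0.004,-0.004,0.005,50]
    - [79.3,-53.6,138,-0.004,-0.004,0.005,50]
    - [79.3,-53.6,138,-0.004,-0.004,0.005,50]
    - [79.3,-53.6,138,-0.004,-0.004,0.005,50]
    - [79.3,-53.6,138,-0.004,-0.004,0.005,50]

```text
clock: 9.6
tcp_pos: [0.4325, 0.2555, 0.0994]
orientation: [2.567, 1.81, -0.003]
contact_force: [0.6, 0.3, 1.5]
grip_width: 0.0499
gripper_force: 0.0
```

```bash
python3 - <<'E'
from h import *
f=cam('wrist','w4'); cv2.imwrite('pics/w4.png',f['image'][:,:,::-1])
go([.4305,.260,.028],down(yaw))
print(pix(f,[[.4305,.260,.055],[.3965,.321,.055]]))
W=P(f)
for nm,p in(('A',(.396,.322)),('B',(.431,.261))):
    m=(np.hypot(W[...,0]-p[0],W[...,1]-p[1])<.02)&(W[...,2]>.05)&(W[...,2]<.06); q=W[m]
    print(nm,q.mean(0),(q.min(0)+q.max(0))/2,np.ptp(q,axis=0),len(q))
E
```

```text
move [ 3.  -4.  72.4] [ 0.001  0.    -0.008] len 73 0.008
[[275.81611414 225.77868155]
 [192.67910349 157.71545529]]
A [0.39823143 0.32549843 0.05297063] [0.39758595 0.32529059 0.05270773] [0.02360842 0.02315041 0.00536346] 1098
B [0.43155581 0.26346273 0.05305673] [0.43138771 0.26300812 0.05261373] [0.02310594 0.02338176 0.00503154] 897
```

View pics/w4.png

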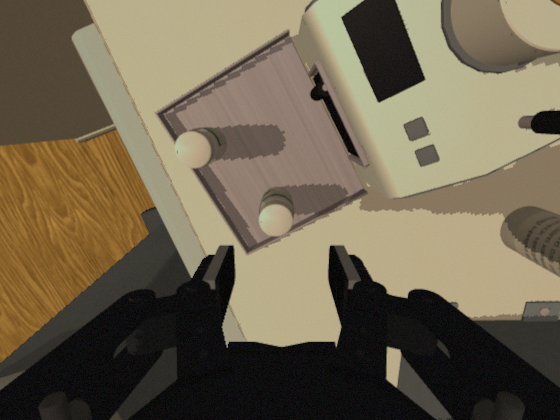

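B's cap is at (276,219) and A's at (194,150); the wrist estimate agrees to within about 3 mm. I'm descending on B and gripping.

Request:
step_arm:
  moves:
    - [3,-4,0,0,0,0,50]
    - [3.3,-4,35,0,0,0,50]
    - [3.3,-4,65,0,0,0,50]
    - [3.3,-4,71,0,0,0,50]
    - [3.3,-4,71,0,0,0,50]
    - [3.3,-4,71,0,0,0,20]
    - [3.3,-4,71,0,0,0,20]
    - [3.3,-4,71,0,0,0,20]
  grip_force: 30

```text
clock: 10.45
tcp_pos: [0.4304, 0.2626, 0.0302]
orientation: [2.565, 1.813, 0.004]
contact_force: [-0.4, -0.2, 6.3]
grip_width: 0.0249
gripper_force: 29.3
```

Request:
step_arm:
  moves:
    - [0,0,0,0,0,0,15]
    - [0,0,0,0,0,0,15]
    - [0,0,-5,0,0,0,15]
    - [0,0,-50,0,0,0,15]
    - [0,0,-100,0,0,0,15]
    - [0,0,-150,0,0,0,15]
    - [0,0,-200,0,0,0,15]
    - [0,0,-200,0,0,0,15]

```text
clock: 11.25
tcp_pos: [0.4323, 0.2647, 0.2363]
orientation: [2.564, 1.813, 0.02]
contact_force: [-0.7, 0.7, -0.5]
grip_width: 0.0247
gripper_force: 29.7
```

```bash
python3 - <<'E'
from h import *
print(r.get_obs()['grip_width'],r.get_obs()['tcp_pos'])
for x in (32,-32): go(stand(-2.5+x,58,110),RT)
E
```

```text
0.024691956384550087 [0.43231013 0.2646833  0.23626314]
move [-229.5  148.2   66.8] [ 0.01   0.601 -0.003] len 281 0.601
move [-282.2  148.2  103. ] [ 0.01   0.601 -0.003] len 335 0.601
```

Request:
step_arm:
  moves:
    - [-228,148,67,0.01,0.601,0,15]
    - [-228,148,67,0.01,0.601,0,15]
    - [-228,148,67,0.01,0.601,0,15]
    - [-228,148,67,0.01,0.601,0,15]
    - [-228,148,67,0.01,0.601,0,15]
    - [-228,148,67,0.01,0.601,0,15]
    - [-228,148,67,0.01,0.601,0,15]
    - [-228,148,67,0.01,0.601,0,15]

```text
clock: 12.05
tcp_pos: [0.4915, -0.005, 0.161]
orientation: [-2.211, -1.56, -0.677]
contact_force: [1.2, -0.1, 0.2]
grip_width: 0.0251
gripper_force: 29.7
```

```bash
python3 - <<'E'
from h import *
o=r.get_obs(); print(instand(o['tcp_pos']))
go(stand(31,58,65),RT)
E
```

```text
[ 20.54676264  61.113488   107.04107217]
move [10.9  3.2 41.9] [-0.006  0.009 -0.01 ] len 43 0.014
```

Request:
step_arm:
  moves:
    - [10.9,3.2,20,-0.006,0.009,-0.01,15]
    - [10.9,3.2,41,-0.006,0.009,-0.01,15]
    - [10.9,3.2,41,-0.006,0.009,-0.01,15]
    - [10.9,3.2,41,-0.006,0.009,-0.01,15]

```text
clock: 12.45
tcp_pos: [0.5058, 0.0271, 0.1342]
orientation: [-2.201, -1.571, -0.693]
contact_force: [-0.1, -0.6, 1.1]
grip_width: 0.0242
gripper_force: 29.7
```

```bash
python3 - <<'E'
from h import *
o=r.get_obs(); print(instand(o['tcp_pos']),RS.T@o['contact_force'])
go(stand(31,58,40),RT)
t=cam('top','t5'); w=cam('wrist','w5'); s=cam('scene','s5')
# vial cap & socket1/2/3 rims by depth in stand frame
for n,f in(('top',t),('scene',s)):
    L=(P(f)-SO)@RS*1e3
    for x,y in((-32,58),(-32,-58),(32,-58)):
        c=np.array([x-2.5,y]); m=(np.hypot(L[...,0]-c[0],L[...,1]-c[1])<23)&(L[...,2]>20)&(L[...,2]<30); q=L[m]; print(n,(x,y),np.round((np.percentile(q,3,axis=0)+np.percentile(q,97,axis=0))/2-[x,y,0],1),np.round(q.mean(0)-[x,y,0],1),len(q))
i=[]
for f,p in((s,stand(30,58,35)),(t,stand(30,58,35))):
    u,v=np.int32(pix(f,p)[0]); print(u,v); i.append(cv2.resize(f['image'][v-30:v+30,u-30:u+30,::-1],(400,400),interpolation=2))
cv2.imwrite('pics/ins.png',np.hstack(i))
E
```

```text
[33.86314246 58.19183851 65.0641207 ] [ 0.152041   -0.09090297  1.27913975]
move [-2.8  0.2 25.1] [-0.001  0.001  0.003] len 25 0.003
top (-32, 58) [-2.1  0.8 24.9] [-5.1  8.  25. ] 9
top (-32, -58) [-2.1 -0.1 24.8] [-1.8 -2.  25. ] 64
top (32, -58) [-1.7 -0.1 25. ] [-1.4  0.1 25.4] 68
scene (-32, 58) [-0.3  1.  24.1] [-0.3  1.  23.9] 64
scene (-32, -58) [16.2 -0.8 20.4] [16.6 -0.9 20.4] 3
scene (32, -58) [-0.4  1.1 23.9] [-1.   1.6 23.6] 61
260 208
266 202
```

View pics/ins.png

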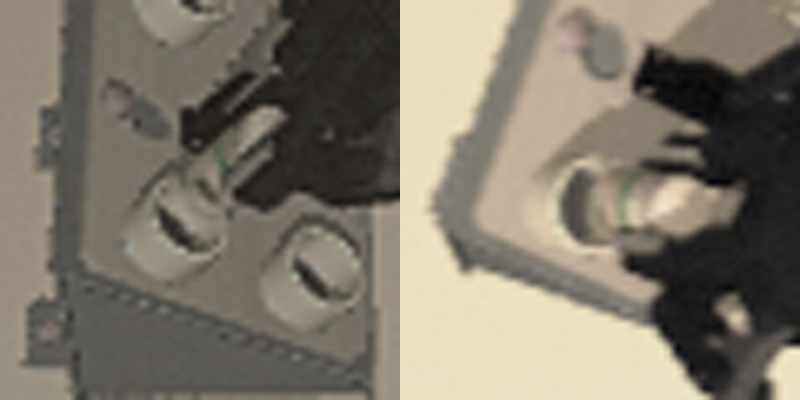

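The vial is upright over socket 0, slightly downslope in appearance because it is still 15 mm above the rim. I'll fit the cylinder from depth to check its axis.

```bash
python3 - <<'E'
from h import *
from scipy.optimize import least_squares
for n in('t5','s5','w5'):
    L=(P(load(n))-SO)@RS*1e3
    m=(abs(L[...,0]-32)<18)&(abs(L[...,1]-58)<11.5)&(L[...,2]>42)&(L[...,2]<62); q=L[m]
    if len(q)<15: print(n,len(q)); continue
    z=least_squares(lambda p:np.hypot(q[:,0]-p[0],q[:,1]-p[1])-13,[32,58],loss='soft_l1',f_scale=1); print(n,len(q),z.x,np.abs(z.fun).mean(),q.min(0),q.max(0))
E
```

```text
t5 39 [31.8394908  57.07669931] 0.68210882557892 [36.07740596 47.31422123 42.01565293] [46.75381893 69.3970985  61.69980988]
s5 43 [33.37395464 56.34748465] 1.004644981441421 [26.29409556 47.86375844 42.07884055] [47.6350531  69.2647609  60.88081513]
w5 464 [33.22781408 57.27040425] 0.1609237755690743 [37.82083858 46.56504024 42.08572651] [46.7318623  69.44013198 61.99204988]
```

Request:
step_arm:
  moves:
    - [-1.8,-0.8,3,0,0,0,15]
    - [-1.8,-0.8,8,0,0,0,15]
    - [-1.8,-0.8,12,0,0,0,15]
    - [-1.8,-0.8,15,0,0,0,15]
    - [-1.8,-0.8,18,0,0,0,15]
    - [-1.8,-0.8,20,0,0,0,15]
    - [-1.8,-0.8,20,0,0,0,15]

```text
clock: 13.3
tcp_pos: [0.5086, 0.037, 0.1163]
orientation: [-2.202, -1.571, -0.693]
contact_force: [-1.1, -0.0, -0.6]
grip_width: 0.0246
gripper_force: 29.7
```

```bash
python3 - <<'E'
from h import *
o=r.get_obs(); print(instand(o['tcp_pos']),RS.T@o['contact_force'],o['moment']); go(stand(32,59,27.5),RT)
E
```

```text
[31.91048823 58.78950132 44.51616458] [-0.65972477  1.04669277 -0.25242073] [-0.56690628  0.24164236 -0.01551002]
move [ 0.1 -0.2 17. ] [-0.001  0.001  0.002] len 17 0.003
```

Request:
step_arm:
  moves:
    - [0,0,3,0,0,0,15]
    - [0,0,6,0,0,0,15]
    - [0,0,9,0,0,0,15]
    - [0,0,12,0,0,0,15]
    - [0,0,14,0,0,0,15]
    - [0,0,16,0,0,0,15]
    - [0,0,16,0,0,0,15]

```text
clock: 14.0
tcp_pos: [0.5115, 0.0456, 0.1032]
orientation: [-2.202, -1.571, -0.693]
contact_force: [-0.5, 0.5, 0.5]
grip_width: 0.0247
gripper_force: 29.7
```

```bash
python3 - <<'E'
from h import *
o=r.get_obs(); print(instand(o['tcp_pos']),RS.T@o['contact_force'],o['moment']); go(stand(32,59,27.5),RT)
E
```

```text
[31.91128851 58.81400904 28.55154504] [0.48723059 0.63033052 0.22988369] [-0.64190929  0.2291956  -0.02331747]
move [ 0.1 -0.2  1.1] [-0.001  0.001  0.002] len 1 0.003
```

Continue to contact, then release and back off.

Request:
step_arm:
  moves:
    - [0,0,1,0,0,0,15]
    - [0,0,2,0,0,0,15]
    - [0,0,2.5,0,0,0,15]
    - [0,0,2.5,0,0,0,15]

```text
clock: 14.4
tcp_pos: [0.5122, 0.0457, 0.1023]
orientation: [-2.203, -1.57, -0.694]
contact_force: [-7.6, -8.0, 17.2]
grip_width: 0.0242
gripper_force: 31.5
```

Request:
step_arm:
  moves:
    - [0,0,0,0,0,0,40]
    - [0,0,0,0,0,0,40]
    - [0,0,0,0,0,0,40]
    - [0,0,-10,0,0,0,40]
    - [0,0,-45,0,0,0,40]
    - [0,0,-85,0,0,0,40]
    - [0,0,-120,0,0,0,40]
    - [0,0,-120,0,0,0,40]

```text
clock: 15.2
tcp_pos: [0.4915, -0.022, 0.2033]
orientation: [-2.209, -1.571, -0.699]
contact_force: [0.4, 0.3, 0.6]
grip_width: 0.0404
gripper_force: 0.0
```

```bash
cat >> h.py <<'E'
def chk(x,y,save):
    for n in('top','scene'):
        L=(P(cam(n,save+n))-SO)@RS*1e3
        m=(np.hypot(L[...,0]-x,L[...,1]-y)<16)&(L[...,2]>40)&(L[...,2]<70); q=L[m]
        if len(q): print(n,'cap top z(95%)',np.percentile(q[:,2],[50,90]),'ctr',np.median(q,axis=0),len(q))
E
python3 - <<'E'
from h import *
chk(31,58,'a'); o=r.get_obs(); print(instand(o['tcp_pos']))
go([.46,.20,.24],down(yaw))
E
```

```text
top cap top z(95%) [53.05888114 58.32514473] ctr [30.13595916 58.70982121 53.05888114] 96
scene cap top z(95%) [51.90176243 56.60969326] ctr [29.26907397 62.21731638 51.90176243] 86
[ 31.99112031  58.1602575  147.1913214 ]
move [184.4 -99.7  80. ] [ 0.002 -0.609  0.002] len 224 0.609
```

Request:
step_arm:
  moves:
    - [184,-100,80,0,-0.609,0,50]
    - [184,-100,80,0,-0.609,0,50]
    - [184,-100,80,0,-0.609,0,50]
    - [184,-100,80,0,-0.609,0,50]
    - [184,-100,80,0,-0.609,0,50]
    - [184,-100,80,0,-0.609,0,50]
    - [184,-100,80,0,-0.609,0,50]
    - [184,-100,80,0,-0.609,0,50]

```text
clock: 16.1
tcp_pos: [0.4572, 0.2065, 0.239]
orientation: [-2.547, -1.837, -0.002]
contact_force: [0.1, -0.9, -0.4]
grip_width: 0.05
gripper_force: 0.0
```

```bash
python3 - <<'E'
from h import *
go([.3968,.3205,.10],down(yaw)); print(r.get_obs()['joints'])
E
```

```text
move [ 88.8 -93.2 139.3] [-0.001 -0.002  0.013] len 190 0.013
[-0.14778447  0.21699291 -0.45696498  1.92868785  0.10974755  1.0192443
 -0.97429415]
```

Request:
step_arm:
  moves:
    - [89,-93,50,0,0,0.013,50]
    - [89,-93,80,0,0,0.013,50]
    - [89,-93,120,0,0,0.013,50]
    - [89,-93,139,0,0,0.013,50]
    - [89,-93,139,0,0,0.013,50]
    - [89,-93,139,0,0,0.013,50]
    - [89,-93,139,0,0,0.013,50]

```text
clock: 16.8
tcp_pos: [0.4019, 0.3142, 0.1017]
orientation: [2.571, 1.804, 0.004]
contact_force: [-0.0, 0.0, 0.3]
grip_width: 0.05
gripper_force: 0.0
```

```bash
python3 - <<'E'
from h import *
go([.3968,.3205,.030],down(yaw)); print(r.get_obs()['joints'])
W=P(cam('wrist','w6')); p=(.397,.323)
m=(np.hypot(W[...,0]-p[0],W[...,1]-p[1])<.02)&(W[...,2]>.05)&(W[...,2]<.06); q=W[m]
print(q.mean(0),(q.min(0)+q.max(0))/2,np.ptp(q,axis=0),len(q))
E
```

```text
move [ 4.1 -7.1 71.7] [ 0.002 -0.002 -0.013] len 72 0.013
[-0.40232466  0.42043843 -0.46829982  2.03561579  0.27812102  0.7434375
 -1.3885316 ]
[0.39800773 0.32598263 0.0530145 ] [0.39765456 0.3252849  0.05253878] [0.02347111 0.02365646 0.00502181] 887
```

Request:
step_arm:
  moves:
    - [4.5,-7.1,0,0,0,-0.013,50]
    - [5,-7.2,30,0,0,-0.013,50]
    - [5,-7.2,65,0,0,-0.013,50]
    - [5,-7.2,72,0,0,-0.013,50]
    - [5,-7.2,72,0,0,-0.013,50]
    - [5,-7.2,72,0,0,-0.013,20]
    - [5,-7.2,72,0,0,-0.013,20]
    - [5,-7.2,72,0,0,-0.013,20]

```text
clock: 17.65
tcp_pos: [0.3964, 0.3229, 0.0301]
orientation: [2.558, 1.823, 0.006]
contact_force: [-1.6, -0.6, 6.7]
grip_width: 0.025
gripper_force: 29.2
```

Request:
step_arm:
  moves:
    - [0,0,0,0,0,0,15]
    - [0,0,0,0,0,0,15]
    - [0,0,-5,0,0,0,15]
    - [0,0,-50,0,0,0,15]
    - [0,0,-100,0,0,0,15]
    - [0,0,-150,0,0,0,15]
    - [0,0,-210,0,0,0,15]
    - [0,0,-210,0,0,0,15]

```text
clock: 18.45
tcp_pos: [0.3971, 0.3244, 0.2451]
orientation: [2.558, 1.824, 0.019]
contact_force: [-0.7, -0.1, 0.0]
grip_width: 0.0244
gripper_force: 29.6
```

```bash
python3 - <<'E'
from h import *
print(r.get_obs()['grip_width'])
go(stand(32-64,59,115),RT)
E
```

```text
0.024354269006247185
move [-329.3  197.8  106.1] [0.006 0.601 0.004] len 399 0.601
```

```bash
python3 - <<'E'
from h import *
go(stand(10,59,150),RT)
E
```

```text
move [-314.4  198.3   53.4] [0.006 0.601 0.004] len 376 0.601
```

Request:
step_arm:
  moves:
    - [-314,198,53,0.006,0.601,0.004,15]
    - [-314,198,53,0.006,0.601,0.004,15]
    - [-314,198,53,0.006,0.601,0.004,15]
    - [-314,198,53,0.006,0.601,0.004,15]
    - [-314,198,53,0.006,0.601,0.004,15]
    - [-314,198,53,0.006,0.601,0.004,15]
    - [-314,198,53,0.006,0.601,0.004,15]
    - [-314,198,53,0.006,0.601,0.004,15]

```text
clock: 19.25
tcp_pos: [0.4515, 0.0633, 0.1977]
orientation: [-2.207, -1.567, -0.682]
contact_force: [0.5, 0.1, -0.8]
grip_width: 0.0247
gripper_force: 29.6
```

```bash
python3 - <<'E'
from h import *
o=r.get_obs(); print(instand(o['tcp_pos']))
go(stand(-32,59,65),RT)
E
```

```text
[ 83.66579087 121.37008804 107.68681487]
move [-115.1   62.9   43.3] [-0.004  0.008 -0.003] len 138 0.01
```

Request:
step_arm:
  moves:
    - [-115,63,0,0,0.008,0,15]
    - [-115,63,0,0,0.008,0,15]
    - [-115,63,0,0,0.008,0,15]
    - [-115,63,10,0,0.008,0,15]
    - [-115,63,25,0,0.008,0,15]
    - [-115,63,43,0,0.008,0,15]
    - [-115,63,43,0,0.008,0,15]
    - [-115,63,43,0,0.008,0,15]

```text
clock: 20.05
tcp_pos: [0.4884, -0.0217, 0.0976]
orientation: [-2.201, -1.565, -0.687]
contact_force: [0.8, 1.2, -0.9]
grip_width: 0.0241
gripper_force: 29.6
```

```bash
cat > v.py <<'E'
from h import *
from scipy.optimize import least_squares
o=r.get_obs(); print(instand(o['tcp_pos']),RS.T@o['contact_force']); T=instand(o['tcp_pos'])
for n in('top','scene','wrist'):
    L=(P(cam(n,'v'+n))-SO)@RS*1e3
    m=(abs(L[...,0]-T[0])<18)&(abs(L[...,1]-T[1])<11.5)&(L[...,2]>42)&(L[...,2]<62); q=L[m]
    if len(q)<15: print(n,len(q)); continue
    z=least_squares(lambda p:np.hypot(q[:,0]-p[0],q[:,1]-p[1])-13,T[:2],loss='soft_l1',f_scale=1); print(n,len(q),z.x,np.abs(z.fun).mean())
go(stand(-32,59,44.5),RT)
E
python3 v.py
```

```text
[-29.56714389  58.56858894  64.76539406] [ 0.60999013 -0.35195581 -1.47557839]
top 37 [-29.12631817  57.47722091] 0.7817273540964061
scene 42 [-27.92457355  57.13122519] 0.9282346639413929
wrist 449 [-28.28765411  57.50498374] 0.1518963836140073
move [-1.9 -1.3 21.1] [-0.003  0.002 -0.003] len 21 0.005
```

Request:
step_arm:
  moves:
    - [-4.6,-0.4,0,0,0,0,15]
    - [-4.6,-0.4,4,0,0,0,15]
    - [-4.6,-0.4,8,0,0,0,15]
    - [-4.6,-0.4,12,0,0,0,15]
    - [-4.6,-0.4,15,0,0,0,15]
    - [-4.6,-0.4,18,0,0,0,15]
    - [-4.6,-0.4,20,0,0,0,15]
    - [-4.6,-0.4,20,0,0,0,15]

```text
clock: 21.0
tcp_pos: [0.4907, -0.0146, 0.078]
orientation: [-2.202, -1.564, -0.687]
contact_force: [-0.3, -0.1, 0.0]
grip_width: 0.0245
gripper_force: 29.6
```

```bash
python3 - <<'E'
from h import *
o=r.get_obs(); print(instand(o['tcp_pos']),RS.T@o['contact_force'],o['moment']); go(stand(-34,59,28),RT)
E
```

```text
[-34.739121    58.78685429  44.41959188] [-0.15005618  0.28820545  0.14156201] [-0.61698196  0.22745183 -0.00064931]
move [ 0.8 -0.1 16.4] [-0.005  0.001 -0.003] len 16 0.006
```

Request:
step_arm:
  moves:
    - [0.6,0,3,0,0,0,15]
    - [0.6,0,6,0,0,0,15]
    - [0.6,0,9,0,0,0,15]
    - [0.6,0,12,0,0,0,15]
    - [0.6,0,15,0,0,0,15]
    - [0.6,0,17,0,0,0,15]
    - [0.6,0,18.5,0,0,0,15]
    - [0.6,0,18.5,0,0,0,15]

```text
clock: 21.8
tcp_pos: [0.494, -0.0052, 0.0643]
orientation: [-2.202, -1.563, -0.688]
contact_force: [-8.4, -7.4, 17.6]
grip_width: 0.0246
gripper_force: 31.6
```

```bash
python3 - <<'E'
from h import *
o=r.get_obs(); print(instand(o['tcp_pos']),RS.T@o['contact_force'],o['moment'])
E
```

```text
[-34.44136563  58.71229862  27.54705771] [ 2.14373227  5.48576014 20.01881218] [0.30872833 0.98707417 0.71785678]
```

Seated: 20 N square to the face, at the same depth as the first vial. I'm releasing and retreating.

Request:
step_arm:
  moves:
    - [0,0,0,0,0,0,40]
    - [0,0,0,0,0,0,40]
    - [0,0,0,0,0,0,40]
    - [0,0,-10,0,0,0,40]
    - [0,0,-45,0,0,0,40]
    - [0,0,-85,0,0,0,40]
    - [0,0,-130,0,0,0,40]
    - [0,0,-170,0,0,0,40]

```text
clock: 22.6
tcp_pos: [0.4624, -0.0979, 0.2048]
orientation: [-2.204, -1.564, -0.687]
contact_force: [0.6, -0.3, 0.4]
grip_width: 0.0399
gripper_force: 0.0
```

```bash
python3 - <<'E'
from h import *
chk(31,58,'b'); chk(-33,58,'c'); o=r.get_obs(); print(instand(o['tcp_pos']),o['clock'])
g=[]
for n in('cscene','ctop'):
    f=load(n); u,v=np.int32(pix(f,stand(0,0,10))[0]); g.append(cv2.resize(f['image'][v-45:v+45,u-45:u+45,::-1],(400,400),interpolation=2))
cv2.imwrite('pics/fin.png',np.hstack(g))
for n in('top','ctop'):
    W=P(load(n)); print(n,[W[int(v*.7),int(u*.7)].round(3) for u,v in((380,373),(503,215),(311,218))])
E
```

```text
top cap top z(95%) [53.52391533 58.61447289] ctr [30.0409764  58.74675015 53.52391533] 100
scene cap top z(95%) [52.64682459 56.47205267] ctr [29.8510296  62.83528896 52.64682459] 81
top cap top z(95%) [54.39551881 57.62137225] ctr [-34.99060826  57.95990242  54.39551881] 95
scene cap top z(95%) [52.53369242 56.96193651] ctr [-34.07832126  61.0939311   52.53369242] 80
[-34.0747735   57.50791444 197.24060213] 22.8
top [array([0.374, 0.043, 0.058]), array([ 0.636, -0.163,  0.13 ]), array([0.631, 0.162, 0.124])]
ctop [array([0.374, 0.043, 0.055]), array([ 0.635, -0.163,  0.131]), array([0.631, 0.162, 0.125])]
```

View pics/fin.png

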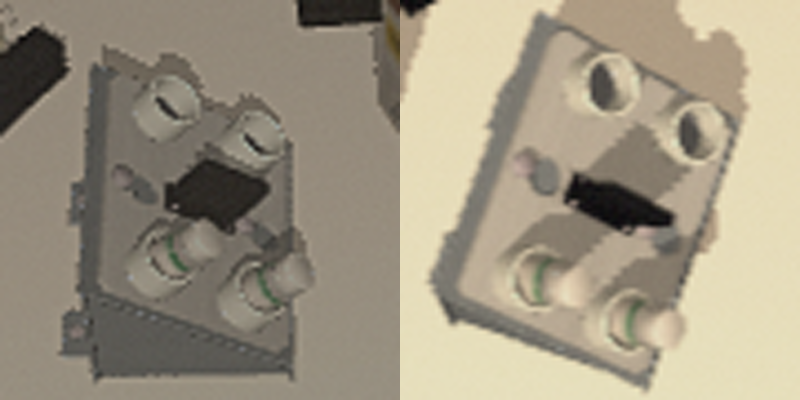

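The picture shows both vials seated in the near sockets, at (545,280) and (635,318). The rack is still home on its studs, and the gripper is clear.

```bash
python3 -c "
from bench import r; print(r.hand_in())"
```

```text
the job is handed in; nothing more can be done
None
```

The rack hangs home on both studs, both vials are seated cap outward in the two near sockets, the timer, carton and tub have not moved, and the job was handed in at about 23 s with no verdict returned.

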